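# Lower the eccentric stop and push the part slide home at the probe station

## Task

The slide with the white housing is held back by the eccentric cam in front of it. With the fingertips, push the upright post of the cam's lever round until the lever points straight away from the slide along the line on the plate (the cam's low point then faces the slide), and only then push the slide forward by its rear plate until it is fully home against its stops. Work by pushing only, without forcing the post: do not touch or lift the housing, leave the loose things where they are, and finish with the hand clear of everything.

Things in the scene. Friction and masses are not known exactly. Their poses are not given: they have to be found in the camera images.
- fixture: Black base plate, fixed, 15 mm thick. Origin on the table directly below the cam's axis; +x is the slide's forward direction (away from the robot to within 0.35 rad), +y left, z up. Plate spans x -180 to 110, y -125 to 125 mm. A black probe block 70 mm high stands at x -72 to -32, y -105 to -60, its probe reaching to y -27 mm. All else fixed on the plate is under 28 mm high.
- cam (a joint): Angle of the eccentric cam about its upright axis, rad: 0 = lever straight away from the slide (fixture +x, along the light line on the plate), low point facing the slide; positive = anticlockwise from above, lever towards fixture +y. Starts between 1.1 and 2.0, stays where left, turns -1.3 to 2.3 with no stop at 0. The slide goes fully home only within about 0.4 of 0.
- cam_axis (a point): Point on the cam's axis, 48 mm above the table, level with the lever's top. The cam is an aluminium disc, 72 mm diameter, 14 mm thick, turning about a point 18 mm off its centre; the lever lies over its high side. Its rim stands 18 mm from the axis at the low point, 54 mm at the high point. Friction about 0.45 N m (7 N at the post).
- cam_post (a point): Centre of the top of the upright steel post at the end of the lever: 14 mm diameter, standing from 48 to 95 mm above the table, 65 mm from the cam's axis. The lever under it is 18 mm wide, its underside 40 mm above the table.
- slide (a joint): Travel of the slide, m: 0 = fully back (as it starts), 0.040 = fully home against its stops. It moves along fixture +x, stays where it is left, friction about 2.5 N. With the cam at its high point it is blocked after about 0.005; at the starting angles it is blocked after 0.016 to 0.031.
- push_plate (a point): Centre of the outer (rear) face of the slide's upright rear plate, 70 mm above the table; moves with the slide. The plate is 50 mm wide (fixture y), 8 mm thick, from 45 to 90 mm above the table; its face looks along fixture -x. The aluminium slide in front of it is 80 mm long, 50 mm wide, top 46 mm above the table.
- nest (a point): Centre of the floor of the square nest in the slide, 46 mm above the table, 47.5 mm in front of the push plate's rear face; 8 mm high walls, 39 mm wide inside.
- housing_mid (a point): Centre (half-way up) of the white plastic housing that stands loose in the slide's nest: round, 36 mm diameter, 38 mm high, its top 84 mm above the table. Its axis is its own z. Not to be touched.
- spare_mid (a point): Centre of a second, equal white housing that stands at the plate's rear right corner (fixture x about -140, y about -92 mm), top 53 mm above the table. Leave alone.
- collar: Loose steel collar, 32 mm diameter, 14 mm high, on the plate, origin under its centre. Leave alone.
- bolt: Loose bolt standing on its head at the plate's rear left corner, 22 mm wide, 42 mm high, origin under its centre. Leave alone.
- driver: Screwdriver lying on the table left of the plate; origin at its underside near the middle. Leave alone.
- spanner: Spanner lying on the table right of the plate; origin at its underside near the middle. Leave alone.
- tin: Closed steel tin, 52 mm diameter, 70 mm high, beyond the plate on the left; origin under its centre. Leave alone.
- tray: Divided grey tray, 65 x 120 x 30 mm, beyond the plate on the right; origin under its centre. Leave alone.
- housing: The same white housing as a body; origin at the centre of its underside.
Not all that is in view belongs to the job. What is shaped like the housing but orange or red is not meant.

How it is judged:
By the outcome, as a careful person would: the job done as asked, in the order asked, and still so for the second after the job is handed in, with the robot touching nothing.
It also fails if it takes over 54 s, if anything falls off the work surface, if the arm or the gripper's body presses on something with over 40 N, if the wrist force passes 120 N, or if a joint passes its speed limit or range.

## Robot

A 6-joint arm with a two-finger parallel gripper is mounted at the origin on the work surface. World frame = base frame: x ahead of the robot, y to its left, z up, the work surface at z = 0. Lengths are in m, angles in rad, forces in N, time in s.
With the tool pointing down it reaches from about 0.35 to 1 m from the base axis. Payload 7.1 kg.
Tool frame: the origin (TCP) lies at the very end of the fingers, on their centre line; the grasp point (between the pads) lies 19 mm behind it; x points along the fingers, y is the direction in which the jaws open and shut, and the axes are right-handed (so a half turn about x gives the same grasp; the last joint's range is limited). The gripper opens to 85 mm and grips with 20 to 120 N. Pads are 22 mm wide; open, the fingers measure 114 mm over their backs; the gripper's body (76 mm by 85 mm) begins 54 mm behind the grasp point. The pads swing forward as they close: fully open they stand 13 mm farther back than shut.
Start: joints at [1.13, 0.423, 1.63, -0, 1.089, -0.019], TCP at [0.256, 0.57, 0.2] pointing down, gripper open.
Joint ranges: [-3, 3], [-0.9, 2.11], [0.09, 2.58], [-1.31, 4.45], [0.11, 2.69], [-2.54, 2.54]. Speed limits (rad/s): [2.39, 2.39, 3.01, 3.14, 3.14, 3.14].

## Interface

Orientations are given as a rotation vector (axis times angle).
In Python, from plant import * gives the robot as it stands. Calls block until the motion is done:
- goto(position, orientation): joint-space move of the TCP to a pose.
- move_straight(position, rate=0.15, rot=None, force_limit=None): straight line of the TCP; rot=None keeps the orientation; rate is the mean speed in m/s. With force_limit (N) it stops when the force on the tool has changed by that much, and returns True; else False.
- set_joints(angles): joint-space move.
- grip(opening, strength=None): finger opening in m; strength is the grip in N (None keeps the last); returns when the fingers have stopped.
- pause(seconds).
- inverse_kinematics(position, orientation): joint angles nearest the present ones, or None.
- sense(): the state.
- capture(name): name is "scene" or "top" or "wrist"; returns the picture (480x640x3 uint8, blue, green, red); there is no depth.
- camera_model(name): a dict with "fx", "fy", "cx", "cy" (pixels), "k1" (the pictures are not rectified: a ray, as slopes to the right and down, at radius r is drawn at 1 + k1 r^2 times it, then the intrinsics apply), "R" (3x3) and "t" (3): a world point X has camera coordinates R X + t. Camera axes: x right, y down, z forward; pixel columns grow to the right and rows downward; lengths in m; the calibration is good to about 2 mm. A picture is of the moment at which its call begins: read the wrist's pose just before it. camera_model takes no time and is no camera call; for the wrist camera it gives the pose at the moment of the call.
A pose or a line that the arm cannot do raises MotionError and nothing moves.
- finish_job(): hands the job in, once; it reports no verdict.
The state is a dict: "t": time; "qpos": joint angles; "qvel": joint speeds; "joint_efforts": joint torques, N m; "eef_pos": TCP position; "orientation": TCP orientation; "ft_force": force on the tool from outside, world axes, zero at the start; "torque": the same for the moment, N m; "gripper_width": finger opening in m.
Only numpy, scipy, OpenCV 4.12 (cv2) and the standard library are available. Lean on these libraries where they do the work, as an engineer would, in place of code of your own. Each camera call takes 0.05 s, during which the arm holds its last target.

## Working session

There is one attempt and no reset: what is moved stays moved. The work goes in short steps, each a Python script; the robot and the scene stay as the last script left them, time stands still between calls to the robot, and variables do not carry over. Pictures are saved under pics/ and viewed, and the job is handed in when it is done.

```bash
ls; mkdir -p pics; python3 - <<'E'
from plant import *
import cv2
s=sense();print(s)
for n in("scene","top","wrist"):
    m=camera_model(n);print(n,m)
    cv2.imwrite(f"pics/{n}0.png",capture(n))
E
```

```text
pics
{'t': 0.0, 'qpos': array([ 1.12996472e+00,  4.23860750e-01,  1.63068799e+00,  1.00546184e-05,
        1.08865278e+00, -1.89967120e-02]), 'qvel': array([-0.00049871, -0.00121009, -0.0010632 , -0.00241917, -0.00024914,
        0.00222153]), 'joint_efforts': array([-2.48741359e-03, -5.57381845e+01, -2.81732565e+01, -1.12663386e-04,
        7.47347600e-03,  2.28419975e-05]), 'eef_pos': array([0.25560759, 0.5696706 , 0.19953411]), 'orientation': array([ 0.32964771,  1.54573112, -0.33212034]), 'ft_force': array([ 0.61050092,  0.45353886, -0.05816487]), 'torque': array([0.05368359, 0.01645897, 0.01905029]), 'gripper_width': 0.08532006542765802}
scene {'fx': 567.9410377771956, 'fy': 567.9410377771956, 'cx': 319.6879037530271, 'cy': 234.02377186343915, 'k1': 0.05568664330517472, 'R': array([[ 0.65148403,  0.75859317, -0.01024525],
       [ 0.45846228, -0.40441781, -0.791365  ],
       [-0.60446745,  0.5108646 , -0.6112581 ]]), 't': array([-0.39844026, -0.17251994,  1.27061162])}
top {'fx': 466.3801707485858, 'fy': 466.3801707485858, 'cx': 319.36948022268837, 'cy': 238.6593864941411, 'k1': -0.1136409456098739, 'R': array([[ 0.0338345 , -0.99942473, -0.00233167],
       [-0.97701448, -0.03258433, -0.21066791],
       [ 0.21047075,  0.00940592, -0.97755491]]), 't': array([0.01792252, 0.56712142, 0.81979254])}
wrist {'fx': 419.5356179481439, 'fy': 419.5356179481439, 'cx': 324.8650007920356, 'cy': 243.35038930064061, 'k1': -0.05530187281469942, 'R': array([[ 4.09693170e-01,  9.12223358e-01, -2.26938100e-04],
       [ 8.65006646e-01, -3.88408414e-01,  3.17651390e-01],
       [ 2.89680873e-01, -1.30335908e-01, -9.48207542e-01]]), 't': array([-0.62447041, -0.0413205 ,  0.38073948])}
```

View pics/scene0.png

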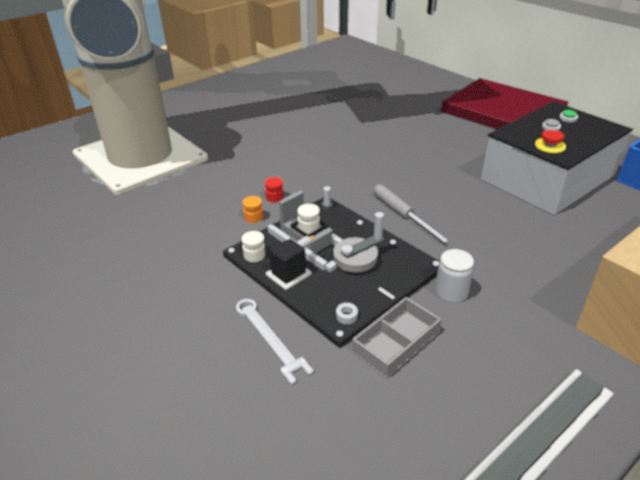

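View pics/top0.png

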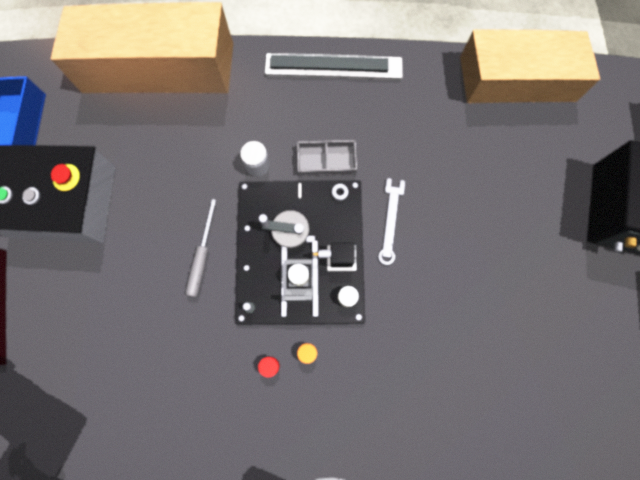

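View pics/wrist0.png

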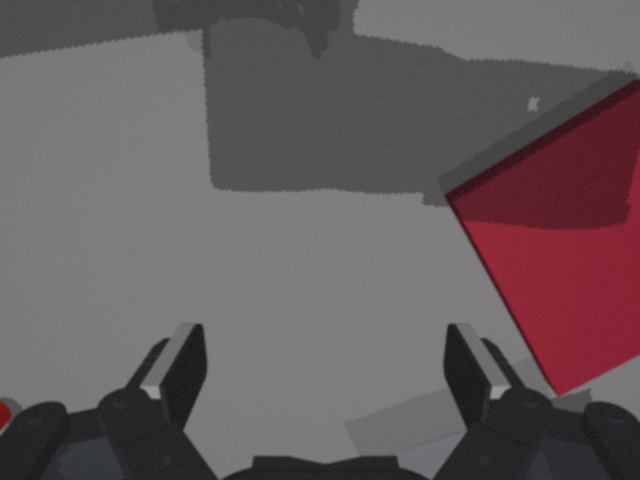

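Top view: the plate spans about (238–363, 180–325). The post is at (263,218), the cam disc at (290,229), the housing in its nest at (298,274), the spare at (348,296), and the rear plate at about (298,295). Decoys: orange (307,353), red (268,367). I'll zoom in and measure.

```bash
cat > h.py <<'E'
import numpy as np, cv2
def ray(m,uv):
    d=np.array([(uv[0]-m['cx'])/m['fx'],(uv[1]-m['cy'])/m['fy']]);u=d.copy()
    for _ in range(20): u=d/(1+m['k1']*(u@u))
    v=m['R'].T@np.array([u[0],u[1],1.]);o=-m['R'].T@m['t'];return o,v/np.linalg.norm(v)
def onz(m,uv,z):
    o,v=ray(m,uv);return o+v*(z-o[2])/v[2]
def tri(obs):
    A=np.zeros((3,3));b=np.zeros(3);L=[]
    for m,uv in obs:
        o,v=ray(m,uv);P=np.eye(3)-np.outer(v,v);A+=P;b+=P@o;L.append((P,o))
    X=np.linalg.solve(A,b);return X,[np.linalg.norm(P@(X-o)) for P,o in L]
def proj(m,X):
    c=m['R']@np.asarray(X)+m['t'];u=c[:2]/c[2];u=u*(1+m['k1']*(u@u));return np.array([u[0]*m['fx']+m['cx'],u[1]*m['fy']+m['cy']])
def crop(im,x0,y0,w,h,f,name):
    c=cv2.resize(im[y0:y0+h,x0:x0+w],None,fx=f,fy=f,interpolation=cv2.INTER_CUBIC);cv2.imwrite(name,c)
E
python3 - <<'E'
from h import *
from plant import *
t=cv2.imread('pics/top0.png');s=cv2.imread('pics/scene0.png')
crop(t,220,165,160,220,2.7*1,'pics/topc.png');crop(s,210,165,250,185,3,'pics/scc.png')
m=camera_model('top')
g=t.max(2);mask=((g<22)*255).astype(np.uint8);mask[:170]=0;mask[340:]=0;mask[:,:225]=0;mask[:,375:]=0
mask=cv2.morphologyEx(mask,cv2.MORPH_CLOSE,np.ones((9,9)))
n,l,st,c=cv2.connectedComponentsWithStats(mask);k=1+st[1:,4].argmax();print(st[k])
cs,_=cv2.findContours((l==k).astype(np.uint8),cv2.RETR_EXTERNAL,cv2.CHAIN_APPROX_NONE)
P=np.array([onz(m,p[0],.015)[:2] for p in cs[0]],np.float32)
r=cv2.minAreaRect(P);print(r,cv2.boxPoints(r))
E
```

```text
[341 264   8   2   9]
((0.5257249474525452, -0.013715675100684166), (0.0019875315483659506, 0.013762880116701126), 1.8758589029312134) [[ 0.52450645 -0.00687045]
 [ 0.52495694 -0.02062596]
 [ 0.52694345 -0.0205609 ]
 [ 0.52649295 -0.00680539]]
```

View pics/topc.png

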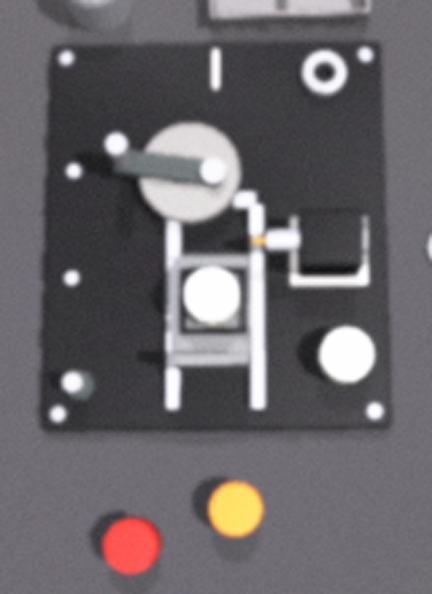

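View pics/scc.png

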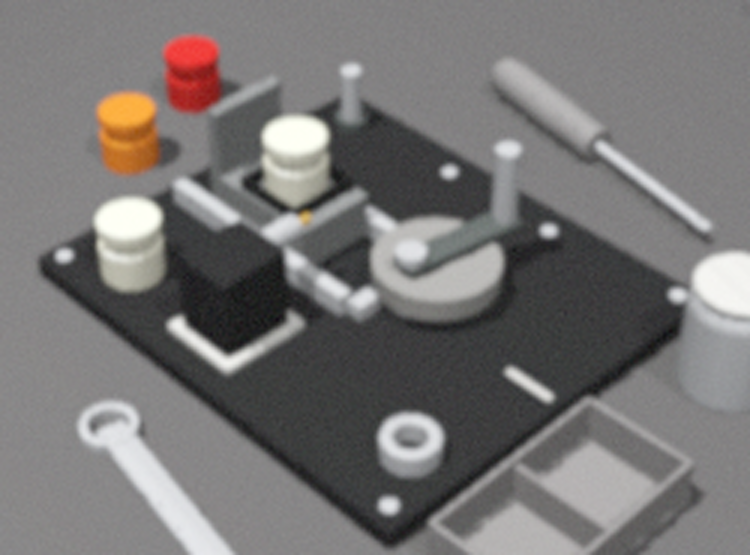

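```bash
python3 - <<'E'
from h import *
from plant import *
m=camera_model('top');q=camera_model('scene')
T=lambda p:np.array(p)/2.7+[220,165]
S=lambda p:np.array(p)/3+[210,165]
C=[onz(m,T(p),.015)[:2] for p in[(53,45),(380,42),(390,430),(41,430)]]
print(np.round(C,4)); print([np.linalg.norm(C[i]-C[(i+1)%4]).round(4) for i in range(4)])
c=np.mean(C,0); yw=np.array([C[0]-C[1],C[3]-C[2]]).mean(0);xw=np.array([C[0]-C[3],C[1]-C[2]]).mean(0)
print('yaw',np.arctan2(xw[1],xw[0]),np.arctan2(-yw[0],yw[1]))
a=np.arctan2(xw[1],xw[0]);print('origin',c+.035*np.array([np.cos(a),np.sin(a)]))
for n,a_,b_ in[('axis',(213,170),(411,253)),('post',(116,144),(508,149)),('housingtop',(211,295),(295,133)),('spare top',(346,354),(129,219)),('orange',(235,508),(127,110)),('red',(131,545),(192,50)),('boltTop',(72,382),(351,70)),('platecornerL',(172,350),(211,107)),('platecornerR',(248,350),(276,84))]:
    print(n,*tri([(m,T(a_)),(q,S(b_))]))
E
```

```text
[[ 0.6901  0.205 ]
 [ 0.7004 -0.0431]
 [ 0.4108 -0.0548]
 [ 0.402   0.1938]]
[np.float64(0.2483), np.float64(0.2898), np.float64(0.2487), np.float64(0.2883)]
yaw 0.03961966752374148 0.03850363076302777
origin [0.58580594 0.07660081]
axis [0.58841361 0.07782085 0.05140825] [np.float64(0.0010033222054773344), np.float64(0.0010033222054774004)]
post [0.5946524  0.14247694 0.09319133] [np.float64(0.0012252631468433386), np.float64(0.0012252631468431697)]
housingtop [0.49499317 0.07410195 0.08321863] [np.float64(0.0014627772354135029), np.float64(0.0014627772354135174)]
spare top [ 0.4613627  -0.01913601  0.05047797] [np.float64(0.001308523171183471), np.float64(0.001308523171183387)]
orange [0.35417289 0.0538743  0.03586756] [np.float64(0.0013586925830056397), np.float64(0.001358692583005663)]
red [0.32686808 0.12451497 0.03708373] [np.float64(0.0018871969000778708), np.float64(0.0018871969000779332)]
boltTop [0.43527732 0.16831506 0.05546873] [np.float64(0.0014146239717896705), np.float64(0.0014146239717897791)]
platecornerL [0.44594638 0.07963525 0.07861619] [np.float64(0.020899518346100855), np.float64(0.02089951834610088)]
platecornerR [0.46714798 0.06160283 0.10549882] [np.float64(0.018837987677495876), np.float64(0.01883798767749583)]
```

Fixture origin is about (0.586, 0.077) with yaw 0.039. The heights check: axis 51, post 93, housing 83, spare 50 mm. Cam is about 1.42. The candidates:
- **Wanted housing:** in the nest, top px (298,274).
- **Spare:** (348,296).
- **Orange and red decoys:** (307,353) and (268,367).
- **Post:** (263,218), standing at the end of the lever. The bolt at (247,306) could be mistaken for it.

Next is a wrist close-up to check.

```bash
cat >> h.py <<'E'
from scipy.spatial.transform import Rotation as Ro
def rot(ang):  # tool x down, tool z horizontal at world angle ang
    x=np.array([0,0,-1.]);z=np.array([np.cos(ang),np.sin(ang),0]);y=np.cross(z,x)
    return Ro.from_matrix(np.column_stack([x,y,z])).as_rotvec()
E
python3 - <<'E'
from h import *
from plant import *
s=sense();M=Ro.from_rotvec(s['orientation']).as_matrix();print(M.round(3))
w=camera_model('wrist');c=-w['R'].T@w['t'];print('cam in tool',M.T@(c-s['eef_pos']),'axis in tool',M.T@w['R'][2])
O=np.array([.587,.077]);y=.039
F=lambda px,py,z:np.array([O[0]+px*np.cos(y)-py*np.sin(y),O[1]+px*np.sin(y)+py*np.cos(y),z])
for th in(1.45,1.,.5,0):
  for sg in(0,np.pi):
    n=th-np.pi/2; p=F(.065*np.cos(th)-.02*np.cos(n),.065*np.sin(th)-.02*np.sin(n),.062)
    a=n+y+sg; q=inverse_kinematics(p,rot(a)); print(th,sg,p.round(3),None if q is None else np.round(q,2))
for sg in(0,np.pi):
  q=inverse_kinematics(F(-.18,0,.065),rot(y+sg));print(None if q is None else np.round(q,2))
  q=inverse_kinematics(F(-.12,0.03,.27),rot(y+sg));print(None if q is None else np.round(q,2))
E
```

```text
[[-0.001  0.409  0.912]
 [-0.001  0.912 -0.409]
 [-1.    -0.001 -0.   ]]
cam in tool [-1.74390202e-01 -1.32226193e-04 -8.15439943e-02] axis in tool [0.94820146 0.00101851 0.31766799]
1.45 0 [0.572 0.143 0.062] [ 0.23  0.56  1.79 -0.    0.79 -1.26]
1.45 3.141592653589793 [0.572 0.143 0.062] [ 0.23  0.56  1.79 -0.    0.79  1.88]
1.0 0 [0.603 0.143 0.062] [ 0.21  0.59  1.72 -0.    0.83 -0.83]
1.0 3.141592653589793 [0.603 0.143 0.062] [0.21 0.59 1.72 0.   0.83 2.32]
0.5 0 [0.633 0.128 0.062] [ 0.18  0.62  1.66  0.    0.86 -0.36]
0.5 3.141592653589793 [0.633 0.128 0.062] None
0 0 [0.651 0.1   0.062] [ 0.13  0.64  1.63 -0.    0.88  0.09]
0 3.141592653589793 [0.651 0.1   0.062] None
[ 0.14  0.36  2.17 -0.    0.61 -1.47]
[ 0.19  0.12  1.88 -0.    1.15 -1.42]
[ 0.14  0.36  2.17 -0.    0.61  1.67]
[ 0.19  0.12  1.88 -0.    1.15  1.72]
```

```bash
cat >> h.py <<'E'
O=np.array([.587,.077]);YAW=.039
def F(px,py,z,O=O,y=YAW): return np.array([O[0]+px*np.cos(y)-py*np.sin(y),O[1]+px*np.sin(y)+py*np.cos(y),z])
E
python3 - <<'E'
from h import *
from plant import *
import json
goto(F(-.09,.02,.27),rot(YAW)); grip(0.0)
w=camera_model('wrist');im=capture('wrist');cv2.imwrite('pics/w1.png',im)
json.dump({k:np.asarray(v).tolist() for k,v in w.items()},open('w1.json','w'))
s=sense();print(s['t'],s['eef_pos'],s['gripper_width'],s['ft_force'])
for P in [(0,0,.048),(.065*np.cos(1.42),.065*np.sin(1.42),.095),(-.092,0,.084),(-.139,0,.09)]: print(proj(w,F(*P)).round(1))
E
```

```text
2.9083 [0.49627421 0.09343727 0.26998902] -0.00021872602640012404 [0.60881985 0.33502923 0.4694117 ]
[305.2 279. ]
[372.4 308.7]
[301.9 198.6]
[300.5 144.5]
```

View pics/w1.png

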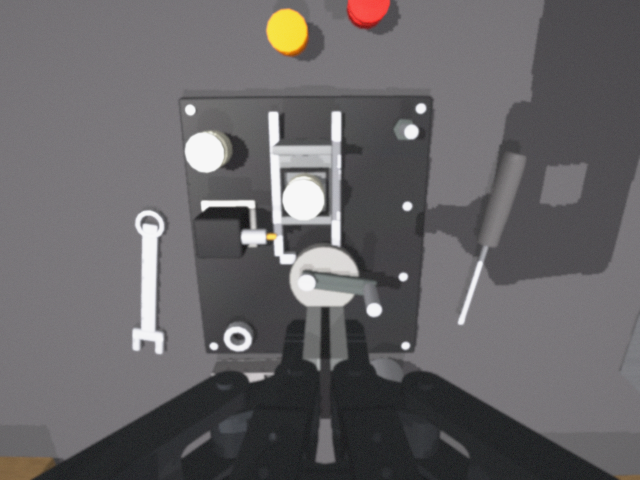

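The wrist view confirms it: axis cap (307,282), post top (374,310), nested housing (303,198), push plate top (304,148), all within 2–4 px of prediction. I'll refine with three views.

```bash
python3 - <<'E'
from h import *
from plant import *
import json
w={k:np.array(v) for k,v in json.load(open('w1.json')).items()}
im=cv2.imread('pics/w1.png');crop(im,260,90,170,240,2.5,'pics/w1c.png')
m=camera_model('top');q=camera_model('scene')
T=lambda p:np.array(p)/2.7+[220,165]
S=lambda p:np.array(p)/3+[210,165]
R={}
for n,a,b,c in[('axis',(213,170),(411,253),(307,282)),('post',(116,144),(508,149),(374,310)),('house',(211,295),(295,133),(303,198))]:
    R[n]=tri([(m,T(a)),(q,S(b)),(w,np.array(c,float))]);print(n,R[n])
d=R['post'][0]-R['axis'][0];print('ang',np.arctan2(d[1],d[0])-YAW,np.hypot(*d[:2]))
c=[onz(w,np.array(p,float),.015)[:2] for p in[(180,98),(432,97),(414,353),(206,353)]];print(np.round(c,4))
x=(c[2]+c[3]-c[0]-c[1]);print(np.arctan2(x[1],x[0]),np.hypot(*x)/2,np.mean(c,0)+.035*x/np.hypot(*x))
E
```

```text
axis (array([0.58850493, 0.07824875, 0.05133041]), [np.float64(0.001398603543123619), np.float64(0.0006214521956314915), np.float64(0.0007873565062956484)])
post (array([0.59512107, 0.14261394, 0.09382037]), [np.float64(0.001797550378878754), np.float64(0.0007252723843658647), np.float64(0.001118477568864398)])
house (array([0.49486278, 0.07422786, 0.08306178]), [np.float64(0.0014876772825832124), np.float64(0.0014504210838231163), np.float64(0.0001806710758196821)])
ang 1.429365401904653 0.064704331716599
[[ 0.4142 -0.0514]
 [ 0.4042  0.1948]
 [ 0.6924  0.2076]
 [ 0.7022 -0.0404]]
0.041325818343180096 0.28834022573875046 [0.58823516 0.07908352]
```

View pics/w1c.png

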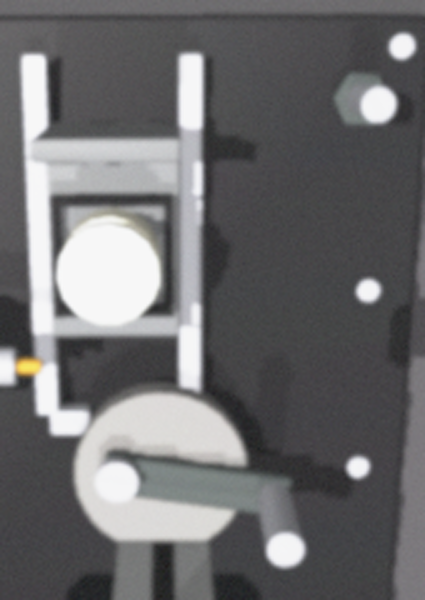

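```bash
sed -i 's/O=np.array(\[.587,.077\]);YAW=.039/O=np.array([.588,.078]);YAW=.040/' h.py; cat >> h.py <<'E'
def cam_pose(th,off,z=.062,r=.065):
    n=th-np.pi/2
    return F(r*np.cos(th)-off*np.cos(n),r*np.sin(th)-off*np.sin(n),z),rot(n+YAW)
E
python3 - <<'E'
from h import *
from plant import *
th=1.43
p,r=cam_pose(th,.045,.20);goto(p,r)
p,r=cam_pose(th,.045);move_straight(p,rate=.15)
pause(.2);f0=sense()['ft_force'];print(sense()['t'],f0)
p,_=cam_pose(th,.008);hit=move_straight(p,rate=.03,force_limit=3)
s=sense();n=np.array([np.cos(th-np.pi/2+YAW),np.sin(th-np.pi/2+YAW)])
print(hit,s['t'],s['eef_pos'],s['ft_force']-f0,'off',(F(.065*np.cos(th),.065*np.sin(th),0)[:2]-s['eef_pos'][:2])@n)
cv2.imwrite('pics/s2.png',capture('scene'));cv2.imwrite('pics/t2.png',capture('top'))
crop(cv2.imread('pics/s2.png'),210,100,250,200,3,'pics/s2c.png')
E
```

```text
4.6667 [ 0.72537703  1.05761859 -0.24822001]
True 5.5917 [0.57884053 0.14419519 0.06173831] [-2.21450755 -0.28455429  6.84060397] off 0.015773918657358013
```

View pics/s2c.png

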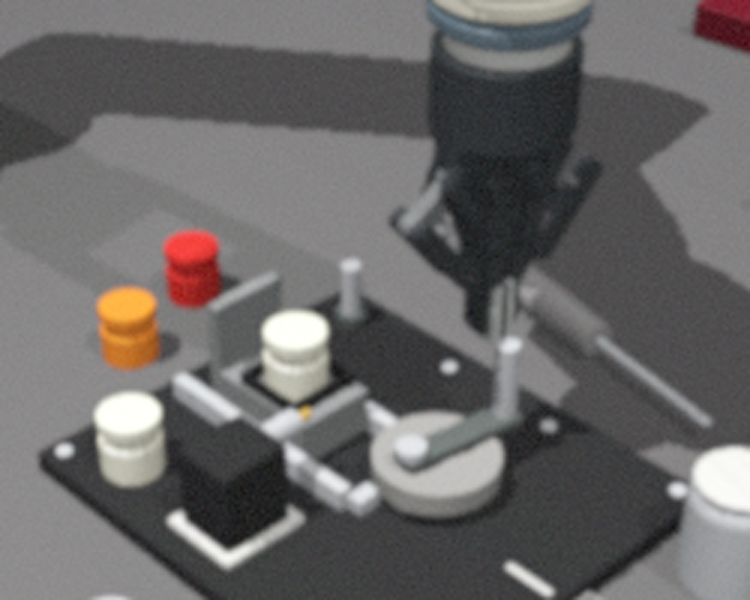

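Fingertips stand right behind the post. The z-force needs a check at rest before going on.

```bash
python3 - <<'E'
from h import *
from plant import *
s=sense();print(s['ft_force'],s['torque'],s['eef_pos'])
pause(.2);s=sense();print(s['ft_force'],s['eef_pos'],s['t'])
crop(cv2.imread('pics/t2.png'),220,165,160,160,3.5,'pics/t2c.png')
crop(cv2.imread('pics/s2.png'),320,150,100,110,6,'pics/s2d.png')
cv2.imwrite('pics/w2.png',capture('wrist'))
E
```

```text
[-1.02940307  0.79293215  5.8711289 ] [ 0.11355207  0.14834679 -0.0109756 ] [0.57878496 0.14421369 0.06172805]
[-0.20996637  0.46470483  4.98741638] [0.57874843 0.14418177 0.06172177] 5.8917
```

View pics/s2d.png

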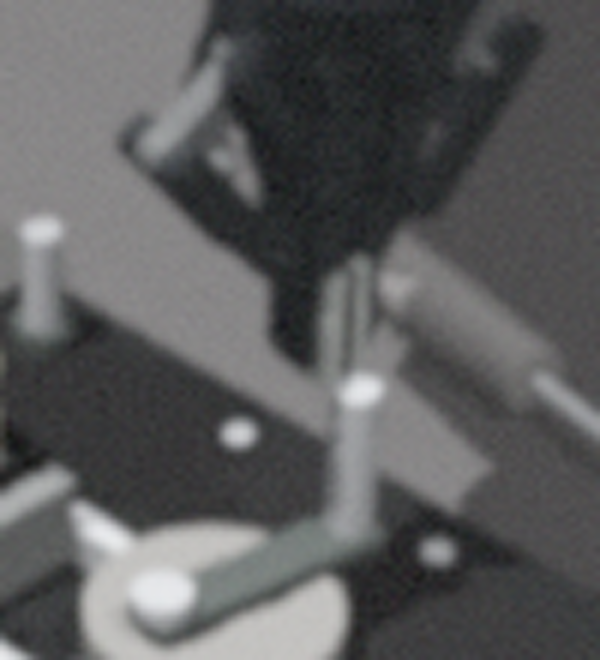

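View pics/w2.png

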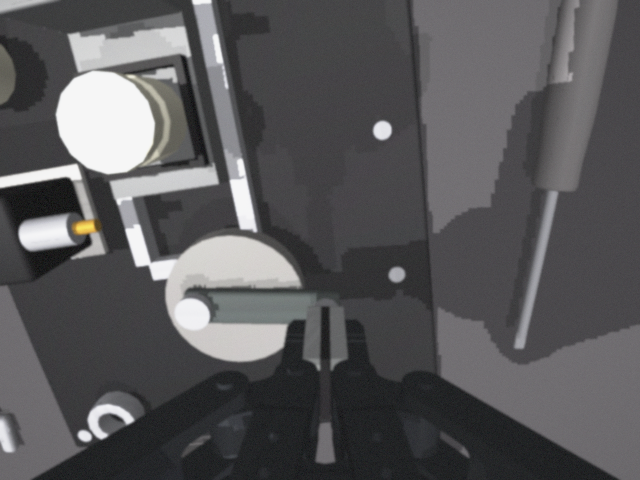

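```bash
python3 - <<'E'
from h import *
from plant import *
th=1.43
for off in(.02,.03):
    p,_=cam_pose(th,off);move_straight(p,rate=.05);pause(.25);s=sense();print(off,s['ft_force'],s['t'])
p,_=cam_pose(th,off,.066);move_straight(p,rate=.05);pause(.25);s=sense();print('up',s['ft_force'])
p,_=cam_pose(th,.008,.066);hit=move_straight(p,rate=.02,force_limit=3);s=sense();print(hit,s['ft_force'],s['t'])
n=np.array([np.cos(th-np.pi/2+YAW),np.sin(th-np.pi/2+YAW)])
print('off',(F(.065*np.cos(th),.065*np.sin(th),0)[:2]-s['eef_pos'][:2])@n)
pause(.3);print(sense()['ft_force'],sense()['eef_pos'])
E
```

```text
0.02 [-0.36734409 -0.41192533 -0.54382505] 6.4417
0.03 [0.25922376 0.93191965 0.60387906] 7.0417
up [-0.16112191  0.0254865  -0.33294747]
False [ 0.32767544 -0.24814415  0.65724886] 8.7917
off 0.008159576139902742
[ 0.39565311 -0.08127725  1.91337447] [0.58653996 0.14350078 0.06603985]
```

```bash
python3 - <<'E'
from h import *
from plant import *
s=capture('scene');crop(s,320,150,100,100,6,'pics/s3d.png')
t=capture('top');crop(t,230,170,110,110,5,'pics/t3.png');print(sense()['ft_force'])
E
```

```text
[ 0.88248183 -0.29921004 -0.18873131]
```

View pics/s3d.png

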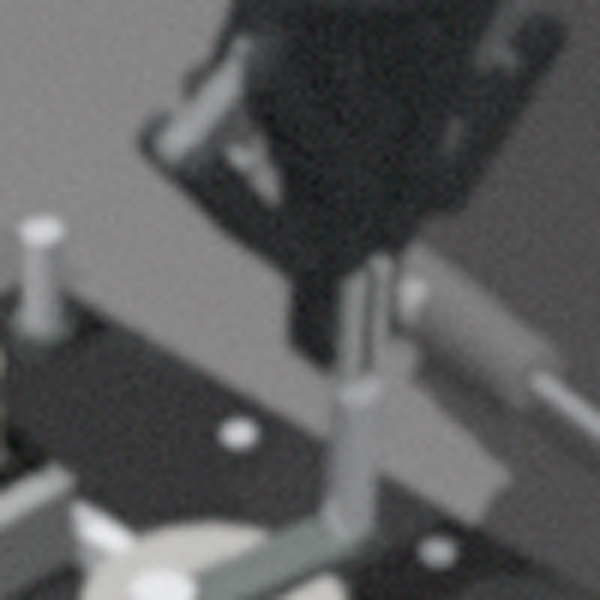

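View pics/t3.png

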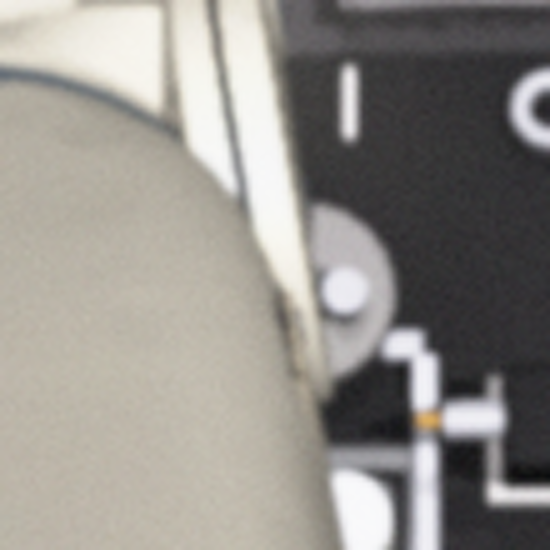

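```bash
python3 - <<'E'
from h import *
from plant import *
q=camera_model('scene');s=sense();p=s['eef_pos'];print(p,s['gripper_width'],s['orientation'])
C=lambda X:((proj(q,X)-[320,150])*6).round(0)
for dz in(0,.02,.033,.05):print(dz,C(p+[0,0,dz]),C(p+[.011,0,dz]))
print('post top at th',[ (th,C(F(.065*np.cos(th),.065*np.sin(th),.095))) for th in(1.43,1.3,1.2)])
print('wrist tcp px',proj(camera_model('wrist'),p),proj(camera_model('wrist'),p+[0.011,0,0]))
cv2.imwrite('pics/w3.png',capture('wrist'))
E
```

```text
[0.58656565 0.14349307 0.06600338] 1.8775572157662236e-06 [ 0.07886596  1.57157628 -0.07963548]
0 [328. 454.] [356. 472.]
0.02 [332. 396.] [360. 414.]
0.033 [334. 357.] [363. 375.]
0.05 [337. 306.] [367. 323.]
post top at th [(1.43, array([352., 383.])), (1.3, array([371., 399.])), (1.2, array([383., 412.]))]
wrist tcp px [324.87854771 291.29995226] [327.2698976  312.74489688]
```

View pics/w3.png

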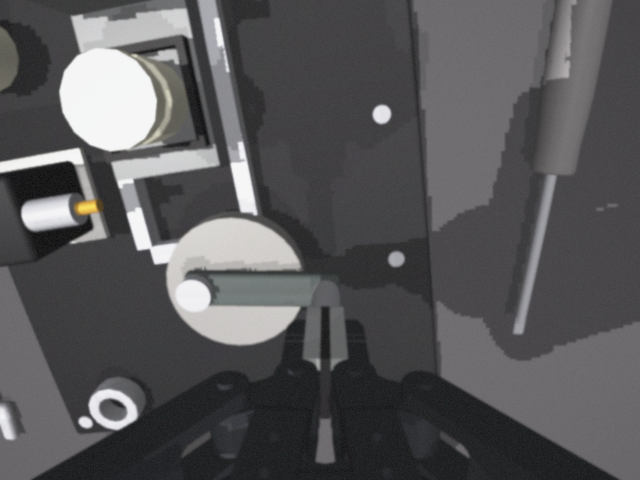

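```bash
python3 - <<'E'
from h import *
from plant import *
w=camera_model('wrist');s=sense();p=s['eef_pos'];M=Ro.from_rotvec(s['orientation']).as_matrix()
for z in(-.011,0,.011):
  for x in(0,-.01,-.02,-.03,-.04): print(z,x,proj(w,p+M@[x,0,z]).round(1), proj(w,p+M@[x,.011,z]).round(1))
for th in(1.43,):
  for z in(.048,.07,.095): print('post',z,proj(w,F(.065*np.cos(th),.065*np.sin(th),z)))
crop(cv2.imread('pics/w3.png'),250,240,150,110,5,'pics/w3c.png')
E
```

```text
-0.011 0 [324.8 268.9] [349.4 268.9]
-0.011 -0.01 [324.8 277.8] [350.7 277.7]
-0.011 -0.02 [324.9 287.6] [352.2 287.6]
-0.011 -0.03 [324.9 298.6] [353.8 298.5]
-0.011 -0.04 [324.9 310.9] [355.7 310.9]
0 0 [324.8 291.3] [348.9 291.3]
0 -0.01 [324.9 301.1] [350.2 301.1]
0 -0.02 [324.9 312. ] [351.6 312. ]
0 -0.03 [324.9 324.1] [353.2 324.1]
0 -0.04 [324.9 337.7] [354.9 337.7]
0.011 0 [324.8 312.8] [348.5 312.8]
0.011 -0.01 [324.9 323.5] [349.7 323.5]
0.011 -0.02 [324.9 335.4] [351.1 335.3]
0.011 -0.03 [324.9 348.5] [352.6 348.5]
0.011 -0.04 [324.9 363.3] [354.2 363.2]
post 0.048 [324.83945336 290.64762226]
post 0.07 [324.86034218 311.1265733 ]
post 0.095 [324.89037788 340.53894889]
```

View pics/w3c.png

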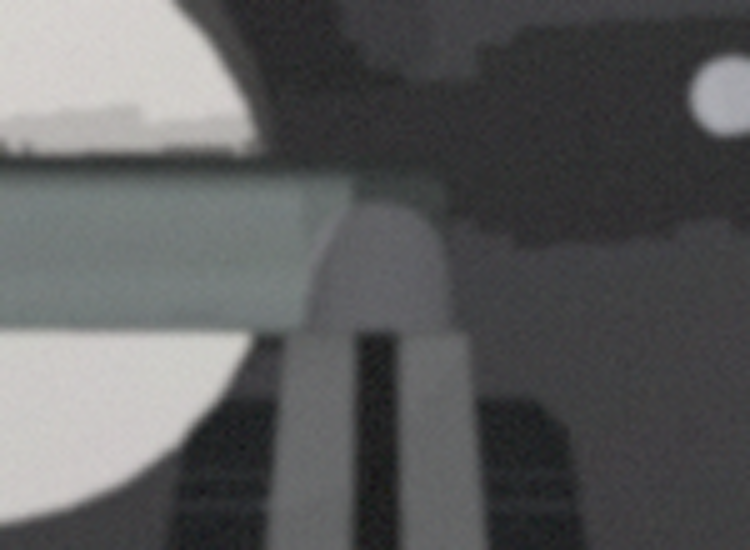

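The evidence agrees from three sources. In the wrist view the pad ends sit at row 306, where the stated TCP's near edge should project to about 269. In the scene view they end about 33 mm above the stated TCP. The first contact was a 6 N upward force, a brush on the post's top at TCP z = 0.062, and nothing touched at 0.066. So the fingertips really end about 33 mm above the reported TCP. I'll back off and go lower by that amount, keeping the gripper body above the post.

```bash
python3 - <<'E'
from h import *
from plant import *
th=1.43
p,_=cam_pose(th,.045,.066);move_straight(p,rate=.1)
p,_=cam_pose(th,.045,.037);print(move_straight(p,rate=.05,force_limit=8));pause(.2);f0=sense()['ft_force'];print(f0,sense()['eef_pos'])
cv2.imwrite('pics/s4.png',capture('scene'));crop(cv2.imread('pics/s4.png'),300,130,120,110,6,'pics/s4d.png')
p,_=cam_pose(th,.010,.037);hit=move_straight(p,rate=.02,force_limit=3);s=sense();print(hit,s['ft_force']-f0,s['t'])
n=np.array([np.cos(th-np.pi/2+YAW),np.sin(th-np.pi/2+YAW)])
print('off',(F(.065*np.cos(th),.065*np.sin(th),0)[:2]-s['eef_pos'][:2])@n)
crop(capture('wrist'),250,200,150,150,4,'pics/w4.png');crop(capture('scene'),300,130,120,110,6,'pics/s4e.png');print(sense()['ft_force']-f0)
E
```

```text
False
[-0.55073357  0.29008312 -0.20325087] [0.5500486  0.14725791 0.03735773]
True [ 0.25660856 -0.18562147 -0.06853168] 12.0
off 0.017987923227354954
[ 0.44784832 -0.314726   -0.10715399]
```

View pics/s4e.png

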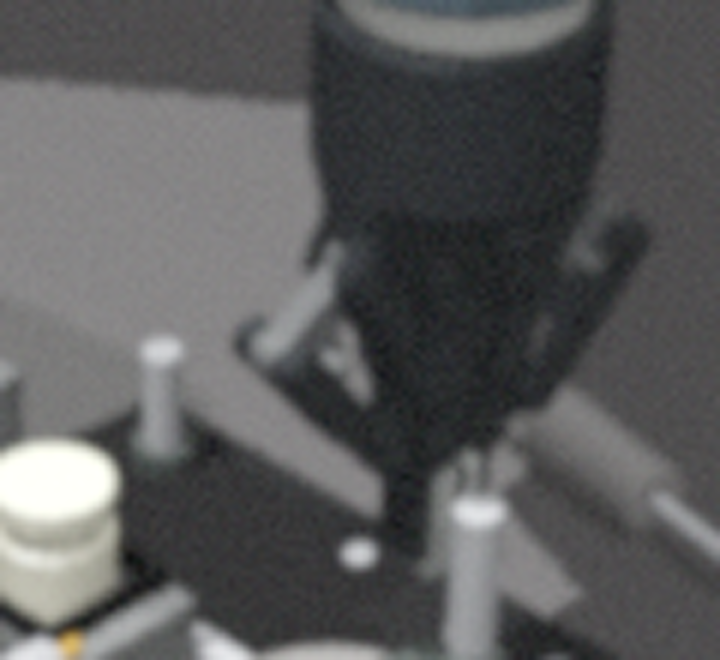

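View pics/w4.png

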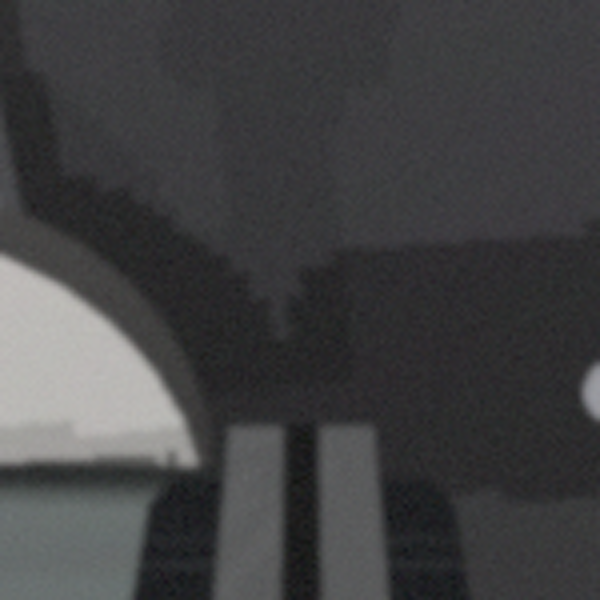

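Contact came at an 18.0 mm offset, exactly as expected (11+7), with the pads overlapping the post by about 25 mm. Now the arc push.

```bash
python3 - <<'E'
from h import *
from plant import *
for th in np.linspace(1.43,0,14)[1:]:
    p,r=cam_pose(th,.018,.037)
    hit=move_straight(p,rate=.04,rot=r,force_limit=25);s=sense()
    print(round(th,2),hit,s['ft_force'].round(1),(s['eef_pos']-p).round(4),round(s['t'],2))
    if hit: break
crop(capture('scene'),300,130,160,150,5,'pics/s5.png')
crop(capture('top'),220,165,160,160,3.5,'pics/t5.png')
E
```

```text
1.32 False [-5.6  0.4  0.9] [-0.002  -0.0002 -0.0008] 12.44
1.21 False [-5.3  0.5 -2.4] [-0.0016 -0.0001 -0.0008] 12.78
1.1 False [-4.4  1.2 -2.7] [-0.0014 -0.0001 -0.0008] 13.11
0.99 False [-4.9  1.2 -2.8] [-0.0011 -0.0001 -0.0007] 13.44
0.88 False [-4.7  1.7 -3.8] [-0.0009 -0.     -0.0006] 13.78
0.77 False [-5.2  1.  -3.1] [-0.0007  0.     -0.0005] 14.11
0.66 False [-4.4  1.7 -2.4] [-0.0005  0.0001 -0.0003] 14.44
0.55 False [-3.4  1.4 -2.7] [-0.0003  0.0002 -0.0002] 14.78
0.44 False [-4.6  1.5 -2.5] [-0.0001  0.0002 -0.0001] 15.11
0.33 False [-3.3  2.5 -1.6] [0.0002 0.0003 0.0001] 15.44
0.22 False [-3.   2.9 -2.4] [0.0004 0.0003 0.0002] 15.78
0.11 False [-2.8  4.2 -1.7] [0.0005 0.0002 0.0002] 16.11
0.0 False [-2.4  3.8 -1.8] [0.0004 0.0002 0.0002] 16.44
```

View pics/s5.png

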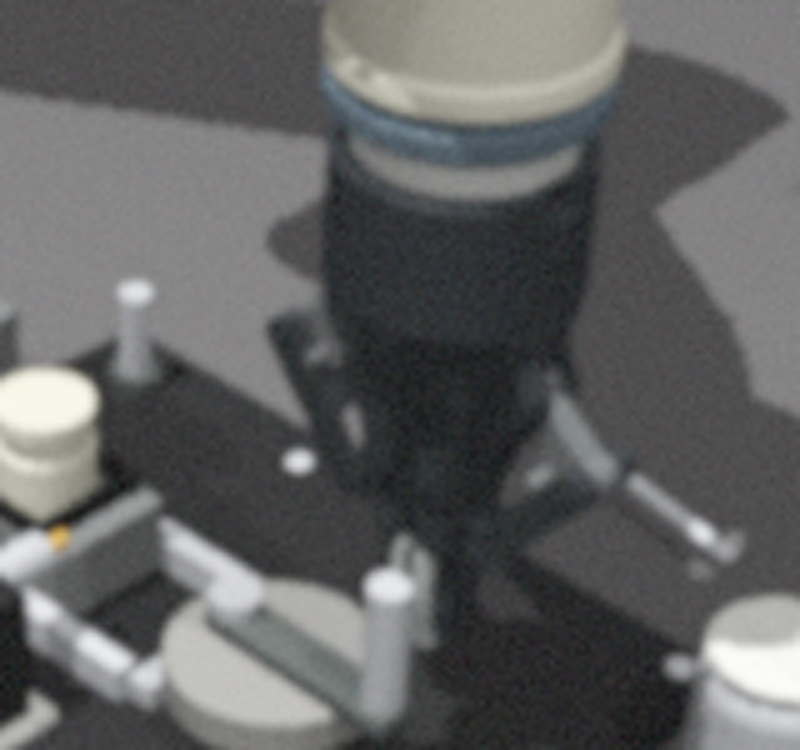

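The post was turned smoothly with 5–6 N. Retreat, rise, move to the ready position behind the slide and measure the cam.

```bash
python3 - <<'E'
from h import *
from plant import *
p,_=cam_pose(0,.038,.037);move_straight(p,rate=.08)
p,_=cam_pose(0,.038,.16);move_straight(p,rate=.2)
goto(F(-.20,0,.18),rot(YAW))
t=capture('top');s=capture('scene');w=camera_model('wrist');wi=capture('wrist')
cv2.imwrite('pics/t6.png',t);cv2.imwrite('pics/s6.png',s);cv2.imwrite('pics/w6.png',wi)
crop(t,220,165,160,220,2.7,'pics/t6c.png');crop(s,210,165,250,185,3,'pics/s6c.png');print(sense()['t'])
E
```

```text
19.2667
```

View pics/t6c.png

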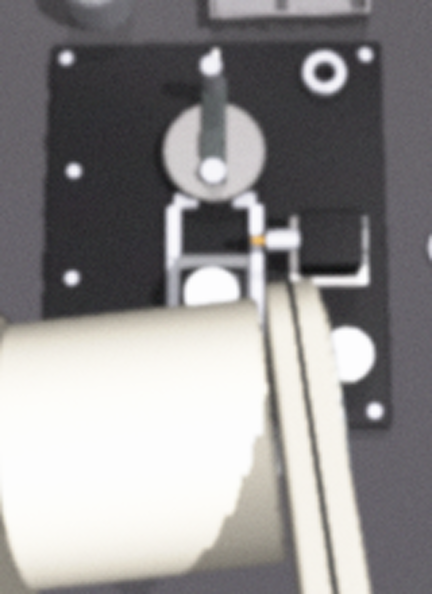

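View pics/s6c.png

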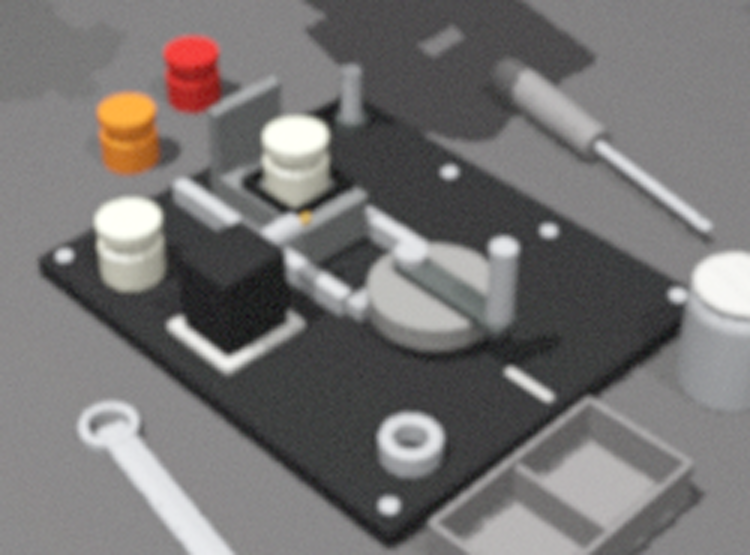

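View pics/w6.png

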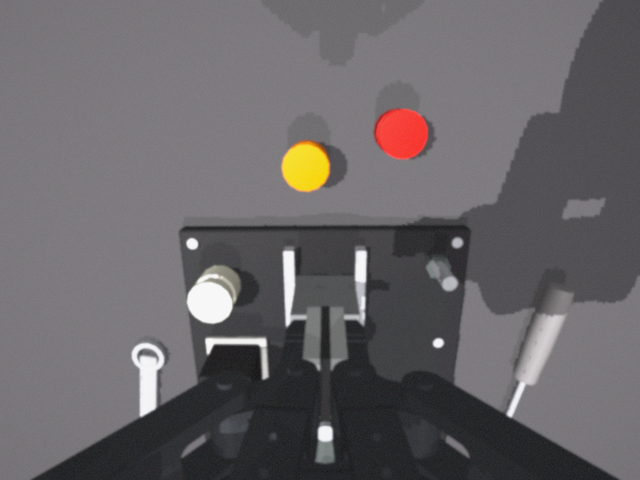

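```bash
python3 - <<'E'
from h import *
from plant import *
m=camera_model('top');q=camera_model('scene')
T=lambda p:np.array(p)/2.7+[220,165]
S=lambda p:np.array(p)/3+[210,165]
a,_=tri([(m,T((213,170))),(q,S((411,250)))]);p,e=tri([(m,T((209,65))),(q,S((503,247)))])
d=p-a;print(a,p,e,'angle',np.arctan2(d[1],d[0])-YAW,np.hypot(*d[:2]))
goto(F(-.19,0,.10),rot(YAW))
print(move_straight(F(-.19,0,.035),rate=.1,force_limit=8));pause(.2);f0=sense()['ft_force']
hit=move_straight(F(-.135,0,.035),rate=.03,force_limit=2);s=sense()
v=s['eef_pos'][:2]-O;print(hit,s['ft_force']-f0,'fx',v@[np.cos(YAW),np.sin(YAW)],s['t'])
crop(capture('scene'),210,100,250,200,3,'pics/s7.png')
E
```

```text
[0.58808176 0.07785618 0.05323653] [0.65256985 0.08113719 0.09294948] [np.float64(0.0005374940371078727), np.float64(0.0005374940371078963)] angle 0.010833854676993888 0.06457150196338347
False
True [0.38279837 0.17169439 1.3323781 ] fx -0.14961337964627303 21.9333
```

View pics/s7.png

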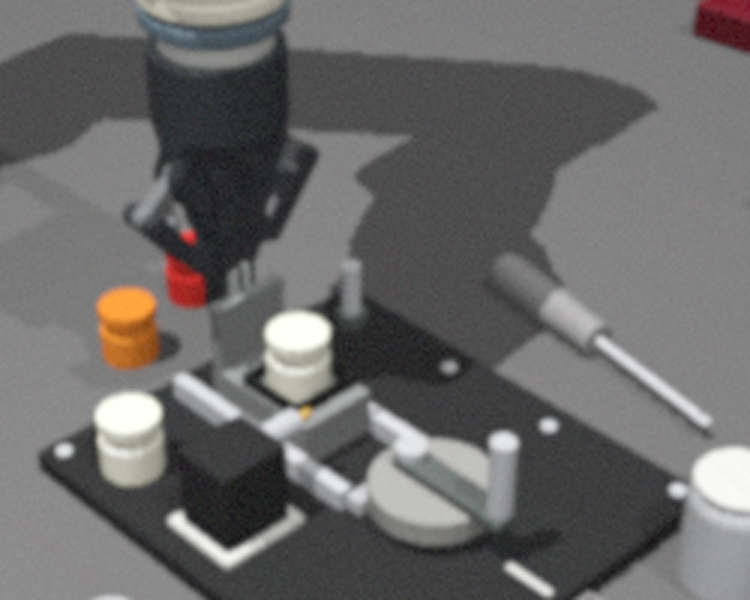

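Cam measures 0.01 rad, and contact came at fixture x = −0.1496, where predicted. Push home gently.

```bash
python3 - <<'E'
from h import *
from plant import *
u=np.array([np.cos(YAW),np.sin(YAW)])
h1=move_straight(F(-.114,0,.035),rate=.025,force_limit=12);s=sense();print(h1,s['ft_force'],(s['eef_pos'][:2]-O)@u,s['t'])
h2=move_straight(F(-.100,0,.035),rate=.01,force_limit=12);s=sense();print(h2,s['ft_force'],(s['eef_pos'][:2]-O)@u,s['t'])
pause(.3);s=sense();print(s['ft_force'],(s['eef_pos'][:2]-O)@u)
crop(capture('scene'),210,100,250,200,3,'pics/s8.png')
E
```

```text
False [-2.30182409 -0.89213284 -1.01419196] -0.11382948732782935 23.5917
True [ 0.17100787  0.7960771  -0.48631095] -0.11162964160488818 24.2583
[-0.61657059  0.05117093  0.6289782 ] -0.1129211399583604
```

View pics/s8.png

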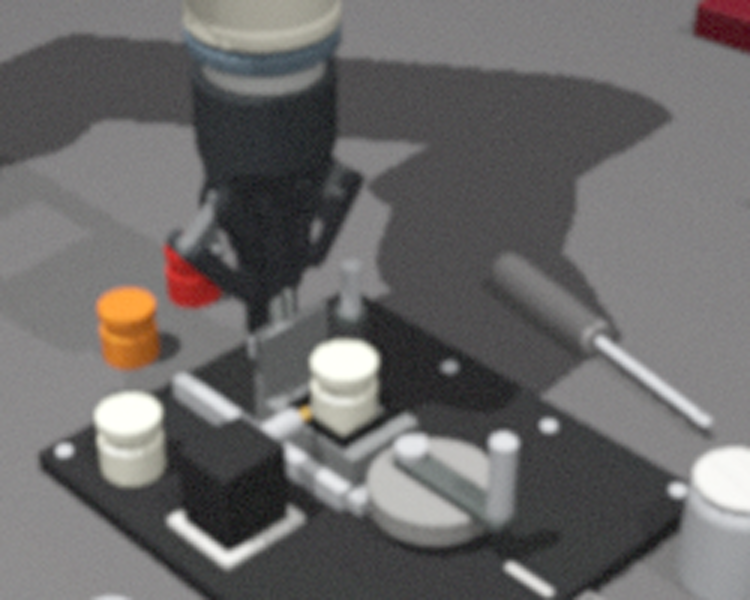

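It stopped at about 38 mm. I'll press once more, slowly and a little firmer, to see whether that is the stop.

```bash
python3 - <<'E'
from h import *
from plant import *
u=np.array([np.cos(YAW),np.sin(YAW)])
f=lambda s:(s['eef_pos'][:2]-O)@u
x=-.1125
for i in range(14):
    x+=.0006
    h=move_straight(F(x,0,.035),rate=.01,force_limit=20);s=sense();print(round(x,4),h,s['ft_force'][0].round(1),f(s).round(5),round(s['t'],2))
    if h or s['ft_force'][0]<-20: break
pause(.2);print(sense()['ft_force'])
E
```

```text
-0.1119 False 0.4 -0.11173 24.92
-0.1113 False 0.4 -0.11146 25.17
-0.1107 False -2.8 -0.11146 25.42
-0.1101 False -5.9 -0.11149 25.67
-0.1095 False -8.1 -0.11158 25.92
-0.1089 False -8.5 -0.11159 26.17
-0.1083 False -11.7 -0.11164 26.42
-0.1077 False -12.4 -0.11166 26.67
-0.1071 False -13.0 -0.11171 26.92
-0.1065 False -14.9 -0.11175 27.17
-0.1059 False -17.4 -0.1118 27.42
-0.1053 False -19.1 -0.11185 27.67
-0.1047 False -19.7 -0.1119 27.92
-0.1041 False -21.9 -0.11195 28.17
[-21.86374603   1.06747888  17.74468633]
```

It is a solid stop: 22 N with no motion. Retreat straight back, rise, and measure.

```bash
python3 - <<'E'
from h import *
from plant import *
print(move_straight(F(-.155,0,.035),rate=.06))
move_straight(F(-.165,0,.15),rate=.2)
goto([.40,.30,.25],rot(YAW))
t=capture('top');s=capture('scene');cv2.imwrite('pics/t9.png',t);cv2.imwrite('pics/s9.png',s)
crop(t,220,165,160,220,2.7,'pics/t9c.png');crop(s,210,165,250,185,3,'pics/s9c.png');x=sense();print(x['t'],x['ft_force'])
E
```

```text
False
31.175 [ 1.45144371 -0.27653054  0.02104236]
```

View pics/t9c.png

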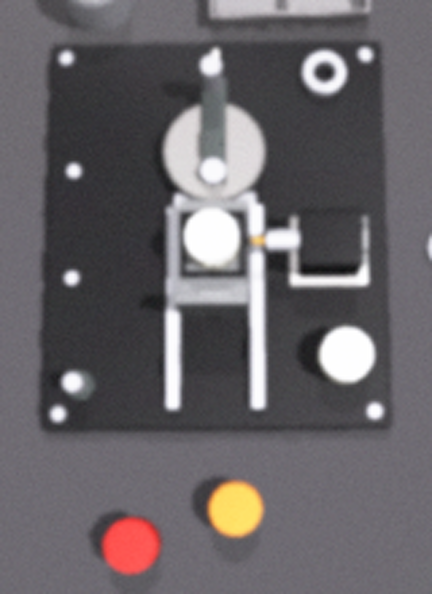

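View pics/s9c.png

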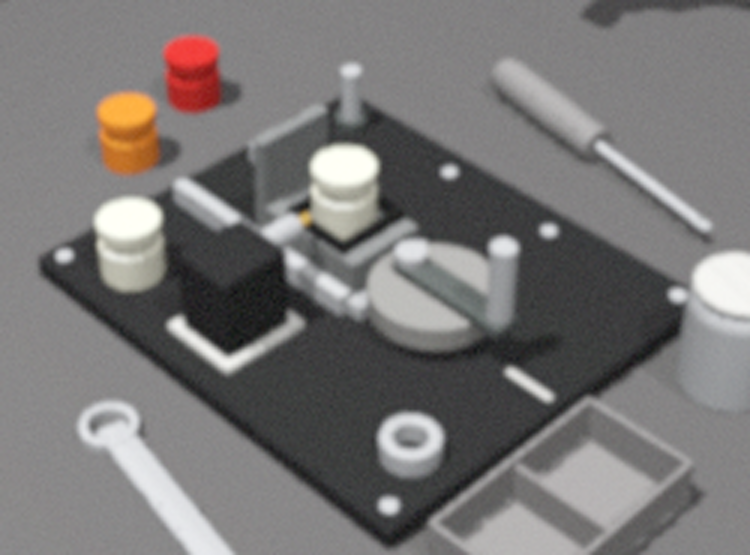

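The slide is forward against the stop tabs, near (245,200) in the top crop, and the housing is upright in its nest. Now measure the travel numerically.

```bash
python3 - <<'E'
from h import *
from plant import *
m=camera_model('top');q=camera_model('scene')
u=np.array([np.cos(YAW),np.sin(YAW)])
def white(im,box):
    x0,y0,x1,y1=box;c=im[y0:y1,x0:x1].min(2);k=(c>200).astype(np.uint8)
    n,l,s,ce=cv2.connectedComponentsWithStats(k);i=1+s[1:,4].argmax();return ce[i]+[x0,y0],s[i]
t0,t9,s0,s9=[cv2.imread(f'pics/{n}.png') for n in('top0','t9','scene0','s9')]
# template matching of the moving slide + housing, top view: plate/slide patch
for (a,b,mm,box,nm) in((t0,t9,m,(283,260,314,300),'top'),(s0,s9,q,(278,188,325,235),'scene')):
    x0,y0,x1,y1=box;tp=a[y0:y1,x0:x1]
    r=cv2.matchTemplate(b[y0-35:y1+40,x0-30:x1+40],tp,cv2.TM_CCOEFF_NORMED);_,v,_,l=cv2.minMaxLoc(r)
    def sub(f,i): 
        d=f[i-1]-2*f[i]+f[i+1]; return i+.5*(f[i-1]-f[i+1])/d
    dx=sub(r[l[1]],l[0])-30;dy=sub(r[:,l[0]],l[1])-35
    c=np.array([(x0+x1)/2,(y0+y1)/2]);A=onz(mm,c,.084);B=onz(mm,c+[dx,dy],.084);A2=onz(mm,c,.06);B2=onz(mm,c+[dx,dy],.06)
    print(nm,v,dx,dy,'travel z84',(B-A)[:2]@u,'z60',(B2-A2)[:2]@u)
T=lambda p:np.array(p)/2.7+[220,165]
S=lambda p:np.array(p)/3+[210,165]
a,_=tri([(m,T((211,295))),(q,S((295,133)))]);b,_=tri([(m,T((211,237))),(q,S((344,162)))]);print('housing',a,b,(b-a)[:2]@u)
a,_=tri([(m,T((213,170))),(q,S((411,250)))]);p,e=tri([(m,T((209,65))),(q,S((503,247)))]);d=p-a;print('cam',np.arctan2(d[1],d[0])-YAW)
# others unchanged
d=cv2.absdiff(t0,t9).max(2);d=cv2.blur(d,(3,3));n,l,s,c=cv2.connectedComponentsWithStats((d>45).astype(np.uint8));print([x[:5].tolist() for x in s[1:] if x[4]>8])
E
```

```text
top 0.9150453209877014 0.06301308 -21.522903 travel z84 0.03937185479295971 z60 0.040500920577646524
scene 0.8093841075897217 16.414505 9.868698 travel z84 0.039487114436582406 z60 0.041203748707284556
housing [0.49499317 0.07410195 0.08321863] [0.53453738 0.07593555 0.08372255] 0.03958589928637248
cam 0.010833854676993888
[[293, 185, 9, 13, 64], [284, 200, 35, 37, 572], [0, 205, 96, 275, 9596], [258, 212, 54, 52, 1134], [15, 233, 52, 56, 1441], [72, 259, 81, 221, 6937], [281, 263, 32, 38, 947], [144, 304, 4, 5, 13], [138, 310, 6, 8, 40], [135, 319, 5, 5, 22], [143, 319, 4, 5, 13], [245, 468, 21, 12, 132], [279, 474, 13, 6, 31]]
```

Travel measures 39.4–40.5 mm in both views. Only the cam, the slide and the arm or its shadow have changed in the image. Hand in.

```bash
python3 - <<'E'
from plant import *
finish_job()
print(sense()['t'])
E
```

```text
the job is handed in; nothing more can be done
the job is handed in; nothing more can be done
```

I turned the cam's lever to point straight away from the slide, then pushed the slide forward by its rear plate until it was home. I handed the job in with the hand clear of everything, at about 31 s of the 54 s allowed.

- **Cam:** the last camera check put it at 0.01 rad. It turned smoothly with about 5–6 N on the post.
- **Slide:** camera measurements of the travel gave 39.4 to 41.2 mm in the top and scene views. It met a solid stop, with no movement under 22 N. The arm's own contact positions gave only about 38 mm, which disagrees; I put that down to the fingers flexing.
- **Housing:** it still stands in its nest, and I saw no contact with it.
- **Loose things:** before-and-after top views showed change only at the cam, the slide, and the arm or its shadow.

**First approach:** the closed fingertips sit about 33 mm above the reported TCP, not at it. My first approach therefore brushed the top of the post with about 6 N upward before I corrected the height. The post did not move, and both pushes used the corrected height.

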